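Find the full parts bin by tipping its end, and slide it into the bay

ROBOT

A 7-joint arm with a two-finger parallel gripper is mounted at the origin on a cart in front of the work surface, level with it; the furniture and walls round the work are solid. World frame = base frame: x ahead of the robot, y to its left, z up, the work surface at z = 0. Lengths are in m, angles in rad, forces in N, time in s.
With the tool pointing down it reaches from about 0.4 to 0.85 m from the base axis. Payload 4.4 kg.
Tool frame: the origin (TCP) lies midway between the tips of the shut fingers; the grasp point (between the pads) lies robot.hold_point_z behind it (robot.hold_point_z is the distance from the TCP to the grasp point, in m); z points along the fingers, y is the line along which they close (so a half turn about z gives the same grasp; the last joint's range is limited). The gripper opens to 94 mm and grips with 3 to 60 N. Pads are 16 mm wide; open, the fingers measure 119 mm over their backs; the gripper's body (75 mm by 177 mm) begins 78 mm behind the grasp point.
Start: joints at [-1.374, 0.628, 0.038, 1.517, -0.027, 0.996, -0.02], TCP at [0.169, 0.628, 0.205] pointing down, gripper open.
Joint ranges: [-3.06, 3.06], [-0.37, 2.12], [-1.25, 1.32], [0.18, 2.47], [-1.1, 4.24], [0.23, 1.98], [-2.94, 2.94]. Speed limits (rad/s): [2.57, 2.57, 3.14, 3.14, 3.14, 3.14, 3.14].

INTERFACE

Orientations are given as a unit quaternion [w, x, y, z].
In Python, from cell import robot, viewer, order gives the robot as it stands.
- The arm moves only by the shell command python3 -m handwheel 'ROWS'. ROWS is JSON, a list of rows, each an object with "xyz": the shift along the tool's x, y, z normalised to -1 to 1, where 1 is 0.5 m, a list of three; "delta_rot": the turn, a rotation vector about the tool's x, y, z normalised to -1 to 1, where 1 is 90 degrees, a list of three; "hand": the opening, from 0 (shut) to 1 (fully open). A call has 1 to 12 rows; each row is the pose to reach, as a shift and turn from the pose commanded when the call began, along the tool's axes at that moment; what a row does not reach only later rows make up. A row lasts 1/12 s, in which the tool goes at most 41.7 mm and 7.16 degrees, less where a joint would pass 70% of its speed; a pose out of reach is approached as far as the arm can. A call with a number of a shift or a turn outside -1 to 1 is refused whole. A call with a gripper value outside its range is refused whole. The fingers move at their own pace and stop on an object; the grip force is fixed at half the most. Time passes only in rows, so rows that repeat a pose let the fingers close. It gives the time, the measured TCP pose, the force, the opening and the grip force at its end, in the units of the state.
- robot.read_state(): the state, without advancing time (a new reading comes with each control period).
- viewer.get_image(name): name is "side" or "top"; returns a dict with "color" (480x640x3 uint8, red, green, blue), "range_z" (480x640 float32, m along the optical axis (not along the pixel's ray), 0 where there is no reading), "fx", "fy", "cx", "cy" (pixels), "R" (3x3) and "t" (3): a world point X has camera coordinates R X + t. Camera axes: x right, y down, z forward; pixel columns grow to the right and rows downward; lengths in m; the calibration is good to about 2 mm. A picture is of the moment at which its call begins.
- order.sign_off(): hands the job in; it is judged then, once.
The state is a dict: "t": time; "q": joint angles; "qd": joint speeds; "joint_efforts": joint torques, N m; "ee_pos": TCP position; "ee_rot": TCP orientation; "force": force on the tool from outside, world axes, zero at the start; "ft_torque": the same for the moment, N m; "grip_width": finger opening in m; "grasp_force": force on a finger pad.
Only numpy, scipy, OpenCV 4.12 (cv2) and the standard library are available. Lean on these libraries where they do the work, as an engineer would, in place of code of your own. Each camera call takes 0.05 s, during which the arm holds its last target. There are 200 camera calls.

TASK

One of the three identical closed parts bins on the plywood board is full, the other two are nearly empty: raise the grip end of a bin slightly, its far end staying on the board, to feel its weight, and set it down gently. Slide the full bin, never lifting it clear of the board, into the green bay until its front face rests lightly and squarely against the metal stop rail, in the middle of the bay. Leave the two light bins where they stand and everything else untouched, and press nothing hard.

Things in the scene. Friction and masses are not known exactly. Their poses are not given: they have to be found in the camera images.
- board: plywood board, fixed on the desk, 300 mm deep (x, away from the operator), 320 mm wide at the back, 220 in front, origin under its middle. The bins stand side by side on its back half; the green bay lies in its front half, flush. An aluminium stop rail (12 mm thick, 110 long, 10 high) crosses it at the operator's end of the bay. Tops of wood and bay: 8 mm above the desk.
- bay: the green steel plate let into the board (104 x 100 mm, 8 mm thick); same axes as the board
- bay_spot (a point): point on the top face of the green plate, midway across it: the middle of a bin's underside lies exactly here when the bin is in the bay with its front face against the stop rail. x axis points away from the rail (away from the operator), z up. The rail's face lies 45 mm from this point, on the -x side.
- bin_a: left parts bin: closed blue plastic box, grey lid (fixed), 90 mm long (x), 58 wide (y; lid 60), 52 high; origin at the middle of its underside; its front, with the hinged grip, faces -x. All three look alike. The full one weighs 0.7 to 0.9 kg, a nearly empty one 0.13 to 0.15 kg, contents centred.
- bin_a_grip (a point): middle of the grip of the left bin: black fin 14 mm wide (y), 34 long (x), 20 high, to be pinched across y from above; it is hinged to the front face (almost free pin along y, 18 mm behind this point, 0.4 rad either way), so a raised bin hangs from it and tips about its rear edge. The point lies 68 mm ahead (-x) of the bin's middle, 40 mm above its underside. Axes as the fin's.
- bin_a_front (a point): middle of the front bottom edge of the left bin
- bin_a_rear (a point): middle of the rear bottom edge of the left bin, the edge it tips about when its grip is raised
- bin_b: middle parts bin: closed blue plastic box, grey lid (fixed), 90 mm long (x), 58 wide (y; lid 60), 52 high; origin at the middle of its underside; its front, with the hinged grip, faces -x. All three look alike. The full one weighs 0.7 to 0.9 kg, a nearly empty one 0.13 to 0.15 kg, contents centred.
- bin_b_grip (a point): middle of the grip of the middle bin: black fin 14 mm wide (y), 34 long (x), 20 high, to be pinched across y from above; it is hinged to the front face (almost free pin along y, 18 mm behind this point, 0.4 rad either way), so a raised bin hangs from it and tips about its rear edge. The point lies 68 mm ahead (-x) of the bin's middle, 40 mm above its underside. Axes as the fin's.
- bin_b_front (a point): middle of the front bottom edge of the middle bin
- bin_b_rear (a point): middle of the rear bottom edge of the middle bin, the edge it tips about when its grip is raised
- bin_c: right parts bin: closed blue plastic box, grey lid (fixed), 90 mm long (x), 58 wide (y; lid 60), 52 high; origin at the middle of its underside; its front, with the hinged grip, faces -x. All three look alike. The full one weighs 0.7 to 0.9 kg, a nearly empty one 0.13 to 0.15 kg, contents centred.
- bin_c_grip (a point): middle of the grip of the right bin: black fin 14 mm wide (y), 34 long (x), 20 high, to be pinched across y from above; it is hinged to the front face (almost free pin along y, 18 mm behind this point, 0.4 rad either way), so a raised bin hangs from it and tips about its rear edge. The point lies 68 mm ahead (-x) of the bin's middle, 40 mm above its underside. Axes as the fin's.
- bin_c_front (a point): middle of the front bottom edge of the right bin
- bin_c_rear (a point): middle of the rear bottom edge of the right bin, the edge it tips about when its grip is raised
- solder_spool: white spool of solder, 60 mm across, 62 mm high, to the left, a bystander; origin under its middle
- filter_cap0: black can capacitor, 42 mm across, 56 mm high, to the left, a bystander; origin under its middle
- filter_cap1: second black can capacitor, 42 mm across, 56 mm high, to the left, a bystander; origin under its middle
- tape_roll: roll of green tape lying flat, 84 mm across, 19 mm high, a bystander; origin under its middle
Things that resemble listed ones, but are neither listed nor needed, are in the scene too. Leave any yellow look-alike of the bin_c alone.

How it is judged:
By the outcome, as a careful person would: the job done as asked, in the order asked, and still so for the second after the job is handed in, with the robot touching nothing.
It also fails if it takes over 61 s, if anything falls off the work surface, if the arm or the gripper's body presses on something with over 40 N, if the wrist force passes 120 N, or if a joint passes its speed limit or range.

## Working session

There is one attempt and no reset: what is moved stays moved. The work goes in short steps, Python scripts to look and compute and a shell command to move; the robot and the scene stay as the last step left them, time stands still between calls to the robot, and variables do not carry over. Pictures are saved under pics/ and viewed, at most 10 in all, crops included, and the job is handed in when it is done.

```bash
mkdir -p pics; ls; python3 - <<'E'
from cell import robot, viewer
import cv2,numpy as np
s=robot.read_state(); print(s, robot.hold_point_z)
for n in("top","side"):
    im=viewer.get_image(n); cv2.imwrite(f"pics/{n}0.png",im["color"][:,:,::-1]); np.savez(f"{n}0.npz",**im)
    print(n,im["fx"],im["cx"],im["cy"],im["R"],im["t"])
E
```

```text
pics
{'t': 0.0, 'q': array([-1.37376243,  0.62931217,  0.03842666,  1.51836875, -0.02695536,
        0.99628054, -0.01998861]), 'qd': array([ 0.00125458, -0.00059217,  0.00139193,  0.0012064 , -0.00060318,
        0.00041935, -0.00161757]), 'joint_efforts': array([-4.69823007e-06, -5.49731791e+01,  1.14324655e+00, -1.86635327e+01,
       -5.23179886e-02,  2.35833018e-02,  1.64259668e-04]), 'ee_pos': array([0.16868638, 0.62704266, 0.20457562]), 'ee_rot': array([-9.59428552e-05,  1.31015133e-01,  9.91379936e-01, -9.20643454e-04]), 'force': array([-0.38349036,  0.07827738,  0.33072633]), 'ft_torque': array([-0.03679593, -0.05527094,  0.03373453]), 'grasp_force': 0.0, 'grip_width': 0.09376410976192423} 0.0188
top 444.79553830628714 323.137899408774 237.81393780182268 [[-3.03380214e-02 -9.99539680e-01  1.82883221e-04]
 [-9.69821892e-01  2.93917425e-02 -2.42036411e-01]
 [ 2.41919621e-01 -7.52026996e-03 -9.70267150e-01]] [-0.12394612  0.55429831  1.23913247]
side 597.0982357034819 320.03066576171113 233.14762236449283 [[-0.88661999 -0.46213401 -0.01836174]
 [-0.27731715  0.56297654 -0.77855804]
 [ 0.37013538 -0.68519309 -0.62730394]] [0.40270312 0.26992149 1.67776876]
```

View pics/top0.png

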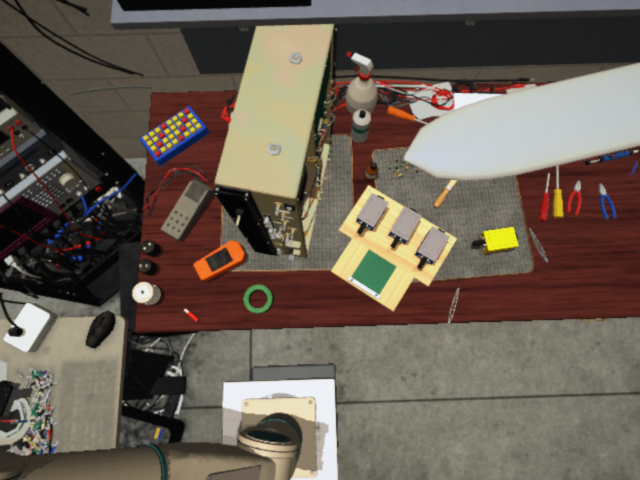

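View pics/side0.png

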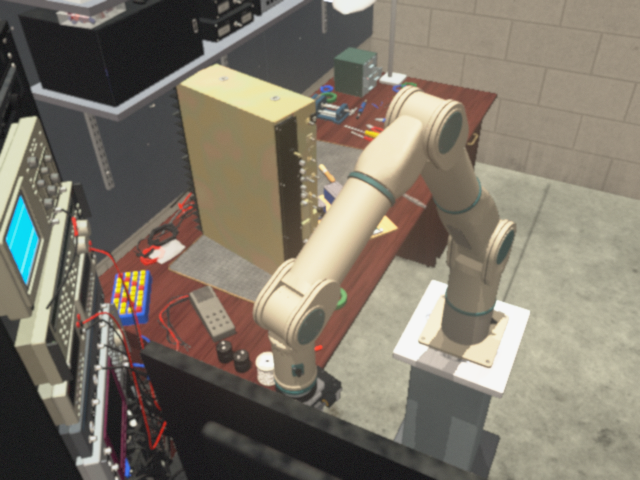

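Top view: the blue/grey bins have lids at about (372,212), (404,226) and (432,244), with black grips at (361,229), (392,243) and (421,262). The green bay is at (373,270) and the rail at about (365,285). A tall instrument at (275,140) and a lamp at (530,125) are obstacles. The side view of the bins is blocked by the instrument and the arm.

Candidates: the three grey-lidded bins at the lid pixels above, and the yellow look-alike at (498,240), which is not wanted. I choose the three blue/grey bins on the plywood and check them in a crop.

```bash
cat > h.py <<'E'
import numpy as np,cv2
from cell import robot,viewer
def load(n): return dict(np.load(n))
def ray(im,uv,z):
    uv=np.atleast_2d(np.asarray(uv,float)); R=im["R"];t=im["t"]
    d=np.c_[(uv[:,0]-im["cx"])/im["fx"],(uv[:,1]-im["cy"])/im["fy"],np.ones(len(uv))]@R
    c=-R.T@t
    return c+d*((z-c[2])/d[:,2])[:,None]
def cloud(im):
    v,u=np.mgrid[:480,:640]; d=im["range_z"]
    P=np.stack([(u-im["cx"])/im["fx"]*d,(v-im["cy"])/im["fy"]*d,d],-1)
    return (P-im["t"])@im["R"]
def crop(im,u0,v0,w,h,k,name):
    cv2.imwrite(name,cv2.resize(im["color"][v0:v0+h,u0:u0+w,::-1],None,fx=k,fy=k,interpolation=cv2.INTER_CUBIC))
E
python3 - <<'E'
from h import *
im=load("top0.npz"); P=cloud(im)
crop(im,325,175,135,140,4,"pics/c0.png")
for p in [(372,212),(404,226),(432,244),(373,270),(361,229),(392,243),(421,262),(365,285),(275,60),(300,40),(230,190),(280,200),(420,160),(500,150),(365,95),(360,120),(498,240),(372,172),(325,140),(300,240)]:
    print(p,P[p[1],p[0]].round(3))
hsv=cv2.cvtColor(im["color"],cv2.COLOR_RGB2HSV)
for p in [(372,212),(373,270),(365,285),(361,229),(400,275)]: print(p,hsv[p[1],p[0]])
E
```

```text
(372, 212) [ 0.627 -0.289  0.063]
(404, 226) [ 0.581 -0.382  0.06 ]
(432, 244) [ 0.524 -0.461  0.058]
(373, 270) [ 0.46  -0.288  0.013]
(361, 229) [ 0.575 -0.254  0.064]
(392, 243) [ 0.531 -0.344  0.056]
(421, 262) [ 0.471 -0.424  0.059]
(365, 285) [ 0.415 -0.262  0.013]
(275, 60) [ 0.798 -0.052  0.559]
(300, 40) [ 0.843 -0.103  0.558]
(230, 190) [0.531 0.036 0.542]
(280, 200) [ 0.511 -0.057  0.533]
(420, 160) [ 0.495 -0.279  0.74 ]
(500, 150) [ 0.502 -0.393  0.749]
(365, 95) [ 0.993 -0.284  0.105]
(360, 120) [ 0.898 -0.262  0.125]
(498, 240) [ 0.53  -0.657  0.061]
(372, 172) [ 0.758 -0.298  0.054]
(325, 140) [ 0.882 -0.157  0.032]
(300, 240) [ 0.507 -0.08   0.225]
(372, 212) [  9  25 175]
(373, 270) [ 72 128 128]
(365, 285) [ 73  70 152]
(361, 229) [170  25  31]
(400, 275) [ 26  95 239]
```

View pics/c0.png

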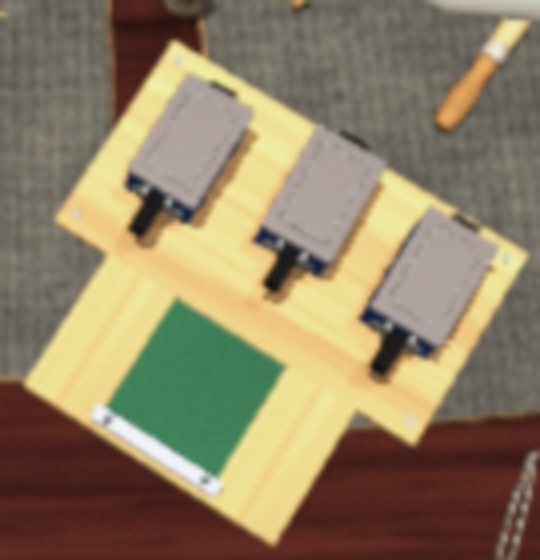

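The crop confirms three identical blue/grey bins with black fins at crop (148,215), (282,265) and (388,352). The green bay is at crop (195,385) and the silver rail at (155,450).

```bash
cat > meas.py <<'E'
from h import *
def measure(im,prt=True):
    hsv=cv2.cvtColor(im["color"],cv2.COLOR_RGB2HSV); H,S,V=[hsv[...,i].astype(int) for i in range(3)]
    roi=np.zeros((480,640),bool); roi[182:312,328:458]=1
    P=cloud(im); out={}
    g=(H>60)&(H<90)&(S>100)&roi&(V>90)
    def comps(m,amin,z):
        n,l,st,c=cv2.connectedComponentsWithStats(m.astype(np.uint8)); r=[]
        for i in range(1,n):
            if st[i,4]>=amin:
                ct=max(cv2.findContours((l==i).astype(np.uint8),cv2.RETR_EXTERNAL,cv2.CHAIN_APPROX_NONE)[0],key=cv2.contourArea)
                W=ray(im,ct[:,0,:],z)[:,:2]
                rr=cv2.minAreaRect((W*1000).astype(np.float32)); b=cv2.boxPoints(rr)
                M=ray(im,np.argwhere(l==i)[:,::-1],z)[:,:2].mean(0)*1000
                e=b[1]-b[0];f=b[2]-b[1]
                L=e if np.hypot(*e)>np.hypot(*f) else f
                a=np.degrees(np.arctan2(L[1],L[0])); a=(a+90)%180-90
                r.append((st[i,4],M.round(1),np.round(rr[0],1),np.round(rr[1],1),round(float(a),1),c[i].round(1)))
        return r
    out["bay"]=comps(g,300,.008)
    lid=(S<60)&(V>110)&(V<215)&roi&(P[...,2]>.045)&(P[...,2]<.075)
    out["lid"]=comps(lid,200,.060)
    fin=(V<75)&(S<110)&roi
    out["fin"]=comps(fin,25,.058)
    if prt:
        for k,v in out.items():
            for x in v: print(k,*x)
    return out
if __name__=="__main__":
    im=load("top0.npz"); measure(im); P=cloud(im)
    m=(P[...,2]>.1)&(im["range_z"]>0)
    Q=P[m]
    for lo,hi in[(.1,.3),(.3,.6)]:
        q=Q[(Q[:,2]>lo)&(Q[:,2]<hi)&(Q[:,1]<.2)&(Q[:,1]>-.3)&(Q[:,0]>.35)]; i=q[:,0].argsort()[[0,20,60]]; print("front",q[i].round(3), q[:,1].min(),q[:,1].max())
    q=Q[(Q[:,2]>.6)&(Q[:,1]<-.2)]; print("lamp",q.min(0),q.max(0))
E
python3 meas.py
```

```text
bay 968 [ 455.7 -289.8] [ 456.2 -289.8] [93.3 95.6] -34.7 [373.4 271.6]
lid 574 [ 633.8 -291.1] [ 631.9 -289.9] [59.2 99. ] -33.9 [372.3 210.1]
lid 585 [ 590.1 -388. ] [ 587.6 -386.7] [58.6 99.5] -32.0 [405.6 223.1]
lid 607 [ 524.  -463.8] [ 522.2 -462.1] [59.3 98.5] -34.1 [433.  243.9]
fin 45 [ 582.4 -257. ] [ 581.  -257.5] [14.7 33.3] -28.4 [361.8 227. ]
fin 45 [ 537.2 -354.3] [ 535.1 -354.9] [14.2 34.3] -26.2 [395.5 240.8]
fin 50 [ 472.8 -428.6] [ 472.8 -426. ] [16.3 34.4] -47.8 [422.4 261.5]
front [[ 0.473 -0.057  0.242]
 [ 0.479 -0.047  0.238]
 [ 0.49  -0.054  0.233]] -0.29995560333579124 0.1999599590370609
front [[ 0.484  0.037  0.463]
 [ 0.489 -0.037  0.342]
 [ 0.495 -0.052  0.461]] -0.2998487484997974 0.1995669170010743
lamp [ 0.46402783 -0.77167409  0.60000087] [ 0.89609175 -0.20005909  0.76159717]
```

```bash
cat > go.py <<'E'
import sys,numpy as np
from cell import robot
from scipy.spatial.transform import Rotation as Rn
# args: x y z yawOfToolY(deg) per target -> tool-frame row values
s=robot.read_state(); w,x,y,z=s["ee_rot"]; R=Rn.from_quat([x,y,z,w]); M=R.as_matrix()
print("t %.2f"%s["t"],"pos",s["ee_pos"].round(4),"yawY %.2f"%np.degrees(np.arctan2(M[1,1],M[0,1])),"tilt",np.degrees(M[:2,2]).round(2),"F",s["force"].round(2),"w %.4f"%s["grip_width"],"q",s["q"].round(2))
for a in sys.argv[1:]:
    v=[float(k) for k in a.split(",")]
    d=M.T@(np.array(v[:3])-s["ee_pos"])/.5
    rot=[0,0,0]
    if len(v)>3:
        c=np.radians(v[3]); Y=np.array([np.cos(c),np.sin(c),0]);Z=np.array([0,0,-1.]);T=np.c_[np.cross(Y,Z),Y,Z]
        rot=Rn.from_matrix(M.T@T).as_rotvec()/(np.pi/2)
    print(a,d.round(4),np.round(rot,4),"rows %.1f"%(np.linalg.norm(d)*.5/.0417))
E
python3 go.py .30,.30,.205 .385,.06,.205 .385,-.14,.205 .50,-.33,.205
```

```text
t 0.10 pos [0.1687 0.6271 0.2047] yawY 74.95 tilt [-0.02 -0.09] F [-0.59 -0.28  0.25] w 0.0942 q [-1.37  0.63  0.04  1.52 -0.03  1.   -0.02]
.30,.30,.205 [-4.236e-01 -5.636e-01  3.000e-04] [0 0 0] rows 8.5
.385,.06,.205 [-0.7124 -0.983   0.001 ] [0 0 0] rows 14.6
.385,-.14,.205 [-0.8163 -1.3692  0.0017] [0 0 0] rows 19.1
.50,-.33,.205 [-1.1371 -1.6765  0.0022] [0 0 0] rows 24.3
```

```bash
python3 -m handwheel '[{"xyz":[-0.424,-0.564,0],"delta_rot":[0,0,0],"hand":0.4},{"xyz":[-0.424,-0.564,0],"delta_rot":[0,0,0],"hand":0.4},{"xyz":[-0.424,-0.564,0],"delta_rot":[0,0,0],"hand":0.4},{"xyz":[-0.424,-0.564,0],"delta_rot":[0,0,0],"hand":0.4},{"xyz":[-0.424,-0.564,0],"delta_rot":[0,0,0],"hand":0.4},{"xyz":[-0.424,-0.564,0],"delta_rot":[0,0,0],"hand":0.4},{"xyz":[-0.424,-0.564,0],"delta_rot":[0,0,0],"hand":0.4},{"xyz":[-0.424,-0.564,0],"delta_rot":[0,0,0],"hand":0.4},{"xyz":[-0.424,-0.564,0],"delta_rot":[0,0,0],"hand":0.4},{"xyz":[-0.424,-0.564,0],"delta_rot":[0,0,0],"hand":0.4},{"xyz":[-0.424,-0.564,0],"delta_rot":[0,0,0],"hand":0.4}]'; python3 go.py .385,.06,.205 .385,-.14,.205,75
```

```text
t: 1.02
ee_pos: [0.3007, 0.2997, 0.2056]
ee_rot: [-0.0, 0.132, 0.991, 0.0]
force: [1.0, 0.1, 0.6]
grip_width: 0.0374
grasp_force: 0.0
t 1.02 pos [0.3007 0.2997 0.2056] yawY 74.79 tilt [0.   0.02] F [1.   0.05 0.59] w 0.0374 q [-0.9   0.31  0.06  2.11 -0.03  0.72  0.49]
.385,.06,.205 [-0.2886 -0.4184  0.001 ] [0 0 0] rows 6.1
.385,-.14,.205,75 [-0.3936 -0.8043  0.0009] [ 0.0002 -0.0001 -0.0024] rows 10.7
```

```bash
python3 -m handwheel '[{"xyz":[-0.29,-0.418,0],"delta_rot":[0,0,0],"hand":0.4},{"xyz":[-0.29,-0.418,0],"delta_rot":[0,0,0],"hand":0.4},{"xyz":[-0.29,-0.418,0],"delta_rot":[0,0,0],"hand":0.4},{"xyz":[-0.29,-0.418,0],"delta_rot":[0,0,0],"hand":0.4},{"xyz":[-0.29,-0.418,0],"delta_rot":[0,0,0],"hand":0.4},{"xyz":[-0.29,-0.418,0],"delta_rot":[0,0,0],"hand":0.4},{"xyz":[-0.394,-0.804,0],"delta_rot":[0,0,0],"hand":0.4},{"xyz":[-0.394,-0.804,0],"delta_rot":[0,0,0],"hand":0.4},{"xyz":[-0.394,-0.804,0],"delta_rot":[0,0,0],"hand":0.4},{"xyz":[-0.394,-0.804,0],"delta_rot":[0,0,0],"hand":0.4},{"xyz":[-0.394,-0.804,0],"delta_rot":[0,0,0],"hand":0.4},{"xyz":[-0.394,-0.804,0],"delta_rot":[0,0,0],"hand":0.4}]'; python3 go.py .44,-.25,.205,57.5 .5342,-.3524,.15,57.5 .5342,-.3524,.030,57.5
```

```text
t: 2.02
ee_pos: [0.3874, -0.1456, 0.2058]
ee_rot: [0.001, 0.135, 0.991, -0.002]
force: [0.1, 0.5, -0.1]
grip_width: 0.0375
grasp_force: 0.0
t 2.02 pos [ 0.3874 -0.1456  0.2058] yawY 74.47 tilt [ 0.14 -0.23] F [ 0.12  0.52 -0.07] w 0.0375 q [ 0.11  0.3   0.23  2.14 -0.1   0.71  1.7 ]
.44,-.25,.205,57.5 [-0.1573 -0.1731  0.0026] [-0.0017  0.0025  0.1886] rows 2.8
.5342,-.3524,.15,57.5 [-0.3933 -0.3196  0.1139] [-0.0017  0.0025  0.1886] rows 6.2
.5342,-.3524,.030,57.5 [-0.3925 -0.3188  0.3539] [-0.0017  0.0025  0.1886] rows 7.4
```

```bash
python3 -m handwheel '[{"xyz":[-0.1,-0.08,0.02],"delta_rot":[0,0,0.05],"hand":0.4},{"xyz":[-0.15,-0.13,0.04],"delta_rot":[0,0,0.1],"hand":0.4},{"xyz":[-0.22,-0.18,0.06],"delta_rot":[0,0,0.189],"hand":0.4},{"xyz":[-0.3,-0.24,0.09],"delta_rot":[0,0,0.189],"hand":0.4},{"xyz":[-0.393,-0.319,0.13],"delta_rot":[0,0,0.189],"hand":0.4},{"xyz":[-0.393,-0.319,0.17],"delta_rot":[0,0,0.189],"hand":0.4},{"xyz":[-0.393,-0.319,0.17],"delta_rot":[0,0,0.189],"hand":0.4},{"xyz":[-0.393,-0.319,0.17],"delta_rot":[0,0,0.189],"hand":0.4},{"xyz":[-0.393,-0.319,0.17],"delta_rot":[0,0,0.189],"hand":0.4}]'; python3 go.py .5342,-.3524,.030,57.5; python3 - <<'E'
from h import *
im=viewer.get_image("side"); crop(im,270,130,160,120,5,"pics/s1.png"); np.savez("side1.npz",**im)
im=viewer.get_image("top"); np.savez("top1.npz",**im); crop(im,325,175,150,140,4,"pics/t1.png")
E
```

```text
t: 2.77
ee_pos: [0.5352, -0.342, 0.1187]
ee_rot: [-0.001, 0.275, 0.961, 0.001]
force: [0.1, 0.7, 0.0]
grip_width: 0.0379
grasp_force: 0.0
t 2.77 pos [ 0.5352 -0.342   0.1187] yawY 58.03 tilt [-0.12  0.13] F [0.11 0.73 0.02] w 0.0379 q [ 0.37  0.72  0.26  1.65 -0.24  0.81  1.74]
.5342,-.3524,.030,57.5 [-0.0099 -0.0188  0.1775] [ 0.0005 -0.0019  0.0059] rows 2.1
```

View pics/t1.png

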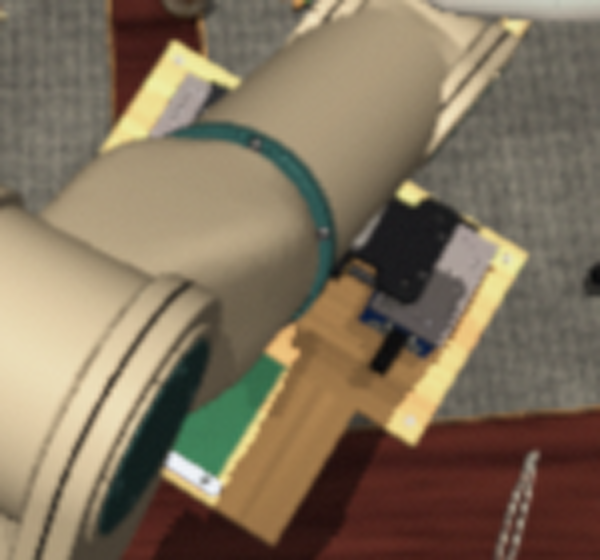

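Top view: the arm hides bin b, and the fin of bin c is visible at crop (388,350). The TCP is 10 mm off target in y, so I correct that first, settle, then descend.

```bash
python3 -m handwheel '[{"xyz":[-0.01,-0.019,0.06],"delta_rot":[0,0,0.006],"hand":0.4},{"xyz":[-0.01,-0.019,0.08],"delta_rot":[0,0,0.006],"hand":0.4},{"xyz":[-0.01,-0.019,0.08],"delta_rot":[0,0,0.006],"hand":0.4},{"xyz":[-0.01,-0.019,0.08],"delta_rot":[0,0,0.006],"hand":0.4},{"xyz":[-0.01,-0.019,0.08],"delta_rot":[0,0,0.006],"hand":0.4}]'; python3 go.py .5342,-.3524,.030,57.5
```

```text
t: 3.28
ee_pos: [0.5343, -0.3542, 0.0818]
ee_rot: [0.001, 0.28, 0.96, 0.0]
force: [-0.4, 0.8, -0.1]
grip_width: 0.0377
grasp_force: 0.0
t 3.28 pos [ 0.5343 -0.3542  0.0818] yawY 57.45 tilt [ 0.07 -0.01] F [-0.36  0.82 -0.14] w 0.0377 q [ 0.4   0.77  0.24  1.66 -0.25  0.74  1.76]
.5342,-.3524,.030,57.5 [0.0022 0.0028 0.1035] [ 0.0004  0.0007 -0.0006] rows 1.2
```

```bash
python3 -m handwheel '[{"xyz":[0.002,0.003,0.04],"delta_rot":[0,0,0],"hand":0.4},{"xyz":[0.002,0.003,0.075],"delta_rot":[0,0,0],"hand":0.4},{"xyz":[0.002,0.003,0.103],"delta_rot":[0,0,0],"hand":0.4},{"xyz":[0.002,0.003,0.103],"delta_rot":[0,0,0],"hand":0.4},{"xyz":[0.002,0.003,0.103],"delta_rot":[0,0,0],"hand":0.4},{"xyz":[0.002,0.003,0.103],"delta_rot":[0,0,0],"hand":0.4}]'; python3 go.py .5342,-.3524,.030,57.5
```

```text
t: 3.78
ee_pos: [0.5342, -0.3535, 0.03]
ee_rot: [0.001, 0.281, 0.96, -0.0]
force: [0.2, -0.1, 0.5]
grip_width: 0.0378
grasp_force: 0.0
t 3.78 pos [ 0.5342 -0.3535  0.03  ] yawY 57.39 tilt [ 0.07 -0.05] F [ 0.16 -0.08  0.52] w 0.0378 q [ 0.41  0.84  0.22  1.68 -0.27  0.65  1.78]
.5342,-.3524,.030,57.5 [ 0.0012  0.0019 -0.0001] [-0.0001  0.0009 -0.0012] rows 0.0
```

```bash
python3 -m handwheel '[{"xyz":[0.0012,0.0019,0],"delta_rot":[0,0,0],"hand":0.19},{"xyz":[0.0012,0.0019,0],"delta_rot":[0,0,0],"hand":0.19},{"xyz":[0.0012,0.0019,0],"delta_rot":[0,0,0],"hand":0.19},{"xyz":[0.0012,0.0019,0],"delta_rot":[0,0,0],"hand":0.19}]'; python3 go.py .5342,-.3524,.030,57.5
```

```text
t: 4.12
ee_pos: [0.5338, -0.352, 0.0294]
ee_rot: [0.0, 0.281, 0.96, -0.0]
force: [-0.2, -1.0, 0.4]
grip_width: 0.0185
grasp_force: 0.0
t 4.12 pos [ 0.5338 -0.352   0.0294] yawY 57.40 tilt [ 0.04 -0.02] F [-0.25 -1.03  0.35] w 0.0185 q [ 0.41  0.84  0.22  1.68 -0.27  0.64  1.78]
.5342,-.3524,.030,57.5 [-0.001  -0.0002 -0.0011] [ 0.      0.0005 -0.0012] rows 0.0
```

```bash
python3 -m handwheel '[{"xyz":[0,0,0],"delta_rot":[0,0,0],"hand":0.16},{"xyz":[0,0,0],"delta_rot":[0,0,0],"hand":0.14},{"xyz":[0,0,0],"delta_rot":[0,0,0],"hand":0.12},{"xyz":[0,0,0],"delta_rot":[0,0,0],"hand":0.10},{"xyz":[0,0,0],"delta_rot":[0,0,0],"hand":0.0},{"xyz":[0,0,0],"delta_rot":[0,0,0],"hand":0.0},{"xyz":[0,0,0],"delta_rot":[0,0,0],"hand":0.0}]'; python3 go.py .5342,-.3524,.030,57.5
```

```text
t: 4.7
ee_pos: [0.5335, -0.3522, 0.0291]
ee_rot: [0.0, 0.281, 0.96, -0.0]
force: [-1.0, -0.4, 2.0]
grip_width: 0.0143
grasp_force: 30.0
t 4.70 pos [ 0.5335 -0.3522  0.0291] yawY 57.39 tilt [ 0.   -0.02] F [-1.04 -0.45  2.01] w 0.0143 q [ 0.41  0.84  0.22  1.68 -0.27  0.64  1.78]
.5342,-.3524,.030,57.5 [-0.0014  0.0003 -0.0018] [-0.0001  0.0001 -0.0013] rows 0.0
```

```bash
python3 -m handwheel '[{"xyz":[0,0,-0.003],"delta_rot":[0,0,0],"hand":0},{"xyz":[0,0,-0.006],"delta_rot":[0,0,0],"hand":0},{"xyz":[0,0,-0.009],"delta_rot":[0,0,0],"hand":0},{"xyz":[0,0,-0.012],"delta_rot":[0,0,0],"hand":0},{"xyz":[0,0,-0.016],"delta_rot":[0,0,0],"hand":0},{"xyz":[0,0,-0.016],"delta_rot":[0,0,0],"hand":0},{"xyz":[0,0,-0.016],"delta_rot":[0,0,0],"hand":0},{"xyz":[0,0,-0.016],"delta_rot":[0,0,0],"hand":0}]' | grep -E "pos|force"; python3 -m handwheel '[{"xyz":[0,0,0],"delta_rot":[0,0,0],"hand":0}]'| grep -E "pos|force";python3 -m handwheel '[{"xyz":[0,0,0],"delta_rot":[0,0,0],"hand":0},{"xyz":[0,0,0],"delta_rot":[0,0,0],"hand":0}]'| grep -E "pos|force"
```

```text
ee_pos: [0.5334, -0.3517, 0.0369]
force: [0.5, 0.6, -1.2]
grasp_force: 30.0
ee_pos: [0.5334, -0.3517, 0.0369]
force: [-0.1, 0.7, -0.3]
grasp_force: 30.0
ee_pos: [0.5334, -0.3517, 0.0368]
force: [-0.4, 0.5, 0.2]
grasp_force: 30.0
```

The force is about -0.4 N, so b is light. I set it down gently and release.

```bash
python3 -m handwheel '[{"xyz":[0,0,0.003],"delta_rot":[0,0,0],"hand":0},{"xyz":[0,0,0.006],"delta_rot":[0,0,0],"hand":0},{"xyz":[0,0,0.009],"delta_rot":[0,0,0],"hand":0},{"xyz":[0,0,0.011],"delta_rot":[0,0,0],"hand":0},{"xyz":[0,0,0.013],"delta_rot":[0,0,0],"hand":0},{"xyz":[0,0,0.0145],"delta_rot":[0,0,0],"hand":0},{"xyz":[0,0,0.0155],"delta_rot":[0,0,0],"hand":0},{"xyz":[0,0,0.0155],"delta_rot":[0,0,0],"hand":0},{"xyz":[0,0,0.0155],"delta_rot":[0,0,0],"hand":0}]'; python3 -m handwheel '[{"xyz":[0,0,0],"delta_rot":[0,0,0],"hand":0.17},{"xyz":[0,0,0],"delta_rot":[0,0,0],"hand":0.22},{"xyz":[0,0,0],"delta_rot":[0,0,0],"hand":0.4},{"xyz":[0,0,0],"delta_rot":[0,0,0],"hand":0.4},{"xyz":[0,0,-0.06],"delta_rot":[0,0,0],"hand":0.4},{"xyz":[0,0,-0.12],"delta_rot":[0,0,0],"hand":0.4},{"xyz":[0,0,-0.12],"delta_rot":[0,0,0],"hand":0.4},{"xyz":[0,0,-0.12],"delta_rot":[0,0,0],"hand":0.4}]'; python3 go.py .4692,-.4273,.085,56 .5788,-.254,.085,56
python3 - <<'E'
from h import *
im=viewer.get_image("top"); np.savez("top2.npz",**im); crop(im,325,175,150,140,4,"pics/t2.png")
E
```

```text
t: 6.37
ee_pos: [0.5336, -0.352, 0.0292]
ee_rot: [0.0, 0.281, 0.96, -0.0]
force: [-0.6, 0.2, -0.3]
grip_width: 0.0138
grasp_force: 30.0
t: 7.03
ee_pos: [0.5349, -0.3529, 0.0911]
ee_rot: [0.002, 0.281, 0.96, -0.001]
force: [0.7, 0.1, 0.5]
grip_width: 0.0379
grasp_force: 0.0
t 7.03 pos [ 0.5349 -0.3529  0.0911] yawY 57.40 tilt [ 0.2  -0.13] F [0.71 0.1  0.46] w 0.0379 q [ 0.39  0.76  0.25  1.65 -0.25  0.75  1.76]
.4692,-.4273,.085,56 [ 0.0305 -0.1962  0.0122] [0.     0.0026 0.0155] rows 2.4
.5788,-.254,.085,56 [0.0326 0.2139 0.0121] [0.     0.0026 0.0155] rows 2.6
```

```bash
python3 -m handwheel '[{"xyz":[0.03,-0.07,0],"delta_rot":[0,0,0.0155],"hand":0.4},{"xyz":[0.03,-0.14,0.0],"delta_rot":[0,0,0.0155],"hand":0.4},{"xyz":[0.0305,-0.196,0.012],"delta_rot":[0,0,0.0155],"hand":0.4},{"xyz":[0.0305,-0.196,0.012],"delta_rot":[0,0,0.0155],"hand":0.4},{"xyz":[0.0305,-0.196,0.012],"delta_rot":[0,0,0.0155],"hand":0.4},{"xyz":[0.0305,-0.196,0.012],"delta_rot":[0,0,0.0155],"hand":0.4},{"xyz":[0.0305,-0.196,0.012],"delta_rot":[0,0,0.0155],"hand":0.4}]'; python3 go.py .4692,-.4273,.030,56
```

```text
t: 7.67
ee_pos: [0.469, -0.4242, 0.0824]
ee_rot: [-0.0, 0.291, 0.957, 0.001]
force: [-0.3, -0.7, -0.3]
grip_width: 0.0375
grasp_force: 0.0
t 7.67 pos [ 0.469  -0.4242  0.0824] yawY 56.13 tilt [-0.01  0.12] F [-0.25 -0.65 -0.28] w 0.0375 q [ 0.55  0.76  0.23  1.68 -0.25  0.73  1.89]
.4692,-.4273,.030,56 [-0.0038 -0.005   0.1048] [ 0.001  -0.0008  0.0014] rows 1.3
```

```bash
python3 -m handwheel '[{"xyz":[-0.004,-0.005,0.02],"delta_rot":[0,0,0],"hand":0.4},{"xyz":[-0.004,-0.005,0.05],"delta_rot":[0,0,0],"hand":0.4},{"xyz":[-0.004,-0.005,0.08],"delta_rot":[0,0,0],"hand":0.4},{"xyz":[-0.004,-0.005,0.104],"delta_rot":[0,0,0],"hand":0.4},{"xyz":[-0.004,-0.005,0.104],"delta_rot":[0,0,0],"hand":0.4},{"xyz":[-0.004,-0.005,0.104],"delta_rot":[0,0,0],"hand":0.4},{"xyz":[-0.004,-0.005,0.104],"delta_rot":[0,0,0],"hand":0.3},{"xyz":[-0.004,-0.005,0.104],"delta_rot":[0,0,0],"hand":0.25}]'; python3 go.py .4692,-.4273,.030,56
```

```text
t: 8.33
ee_pos: [0.4687, -0.4299, 0.032]
ee_rot: [0.001, 0.292, 0.956, -0.0]
force: [-0.8, 0.3, 0.2]
grip_width: 0.0275
grasp_force: 0.0
t 8.33 pos [ 0.4687 -0.4299  0.032 ] yawY 56.01 tilt [ 0.06 -0.06] F [-0.79  0.26  0.16] w 0.0275 q [ 0.57  0.84  0.21  1.69 -0.26  0.64  1.91]
.4692,-.4273,.030,56 [0.0021 0.0048 0.004 ] [-0.0002  0.0009  0.0001] rows 0.1
```

```bash
python3 -m handwheel '[{"xyz":[0.002,0.0045,0.004],"delta_rot":[0,0,0],"hand":0.25},{"xyz":[0.002,0.0045,0.004],"delta_rot":[0,0,0],"hand":0.19},{"xyz":[0.002,0.0045,0.004],"delta_rot":[0,0,0],"hand":0.19},{"xyz":[0.002,0.0045,0.004],"delta_rot":[0,0,0],"hand":0.19}]'; python3 go.py .4692,-.4273,.030,56
```

```text
t: 8.67
ee_pos: [0.4687, -0.4271, 0.0295]
ee_rot: [0.0, 0.292, 0.956, -0.0]
force: [-0.7, -1.0, 0.2]
grip_width: 0.0182
grasp_force: 0.0
t 8.67 pos [ 0.4687 -0.4271  0.0295] yawY 56.00 tilt [ 0.02 -0.01] F [-0.66 -0.98  0.17] w 0.0182 q [ 0.57  0.84  0.21  1.7  -0.27  0.63  1.9 ]
.4692,-.4273,.030,56 [-0.0011  0.0002 -0.0011] [-0.      0.0002 -0.    ] rows 0.0
```

```bash
python3 -m handwheel '[{"xyz":[0,0,0],"delta_rot":[0,0,0],"hand":0.16},{"xyz":[0,0,0],"delta_rot":[0,0,0],"hand":0.14},{"xyz":[0,0,0],"delta_rot":[0,0,0],"hand":0.12},{"xyz":[0,0,0],"delta_rot":[0,0,0],"hand":0.10},{"xyz":[0,0,0],"delta_rot":[0,0,0],"hand":0.0},{"xyz":[0,0,0],"delta_rot":[0,0,0],"hand":0.0}]' | grep -E "pos|force|wid"; python3 -m handwheel '[{"xyz":[0,0,-0.003],"delta_rot":[0,0,0],"hand":0},{"xyz":[0,0,-0.006],"delta_rot":[0,0,0],"hand":0},{"xyz":[0,0,-0.009],"delta_rot":[0,0,0],"hand":0},{"xyz":[0,0,-0.012],"delta_rot":[0,0,0],"hand":0},{"xyz":[0,0,-0.016],"delta_rot":[0,0,0],"hand":0},{"xyz":[0,0,-0.016],"delta_rot":[0,0,0],"hand":0},{"xyz":[0,0,-0.016],"delta_rot":[0,0,0],"hand":0},{"xyz":[0,0,-0.016],"delta_rot":[0,0,0],"hand":0}]' | grep -E "pos|force"; python3 -m handwheel '[{"xyz":[0,0,0],"delta_rot":[0,0,0],"hand":0}]'| grep -E "pos|force";python3 -m handwheel '[{"xyz":[0,0,0],"delta_rot":[0,0,0],"hand":0},{"xyz":[0,0,0],"delta_rot":[0,0,0],"hand":0}]'| grep -E "pos|force"
```

```text
ee_pos: [0.4684, -0.4275, 0.0293]
force: [-0.7, -0.9, 1.8]
grip_width: 0.0137
grasp_force: 30.0
ee_pos: [0.4687, -0.4267, 0.0372]
force: [1.8, -0.1, -4.4]
grasp_force: 30.0
ee_pos: [0.4687, -0.4266, 0.0371]
force: [1.3, -0.2, -4.1]
grasp_force: 30.0
ee_pos: [0.4686, -0.4267, 0.0371]
force: [1.4, -1.2, -3.9]
grasp_force: 30.0
```

Bin c pulls with about 4 N, so it is the full one. I set it down gently, and get the board axes and bay accurately from the first picture.

```bash
python3 -m handwheel '[{"xyz":[0,0,0.003],"delta_rot":[0,0,0],"hand":0},{"xyz":[0,0,0.006],"delta_rot":[0,0,0],"hand":0},{"xyz":[0,0,0.009],"delta_rot":[0,0,0],"hand":0},{"xyz":[0,0,0.011],"delta_rot":[0,0,0],"hand":0},{"xyz":[0,0,0.013],"delta_rot":[0,0,0],"hand":0},{"xyz":[0,0,0.0145],"delta_rot":[0,0,0],"hand":0},{"xyz":[0,0,0.0155],"delta_rot":[0,0,0],"hand":0},{"xyz":[0,0,0.0155],"delta_rot":[0,0,0],"hand":0}]'; python3 - <<'E'
from h import *
im=load("top0.npz"); k=6; u0,v0=325,175
c=cv2.resize(im["color"][v0:v0+140,u0:u0+140],None,fx=k,fy=k,interpolation=cv2.INTER_CUBIC)
hsv=cv2.cvtColor(c,cv2.COLOR_RGB2HSV).astype(int);H,S,V=hsv[...,0],hsv[...,1],hsv[...,2]
def W(uv,z): return ray(im,(np.asarray(uv,float)+.5)/k-.5+[u0,v0],z)[:,:2]*1000
def big(m):
    return max(cv2.findContours(m.astype(np.uint8),cv2.RETR_EXTERNAL,cv2.CHAIN_APPROX_NONE)[0],key=cv2.contourArea)
def lines(P,a0,n,names):
    a=np.radians(a0); ex=np.array([np.cos(a),np.sin(a)]); ey=np.array([-ex[1],ex[0]])
    L=np.c_[P@ex,P@ey]; return L
a0=-34
g=big((H>60)&(H<90)&(S>85)&(V<190)&(V>70))[:,0]; G=lines(W(g,.008),a0,0,0)
x0,x1=np.percentile(G[:,0],[0,100]);y0,y1=np.percentile(G[:,1],[0,100]); print("bay box",x0,x1,y0,y1)
def fit(L,ax,val,lo,hi):
    o=1-ax; m=(abs(L[:,ax]-val)<5)&(L[:,o]>lo)&(L[:,o]<hi); p=np.polyfit(L[m,o],L[m,ax],1); print(ax,"slope deg %.2f at mid %.2f n %d"%(np.degrees(np.arctan(p[0])),np.polyval(p,(lo+hi)/2),m.sum())); return p
for v in(y0+1.5,y1-1.5): fit(G,1,v,x0+12,x1-12)
for v in(x0+1.5,x1-1.5): fit(G,0,v,y0+12,y1-12)
w=(H>12)&(H<32)&(S>60)&(V>110); w|=((H>60)&(H<90)&(S>85))
B=lines(W(big(cv2.morphologyEx(w.astype(np.uint8),cv2.MORPH_CLOSE,np.ones((9,9))))[:,0],.008),a0,0,0)
bx=B.min(0),B.max(0); print("board",bx)
fit(B,0,bx[1][0]-2,bx[0][1]+40,bx[1][1]-40); fit(B,0,bx[0][0]+2,-60,100)
fit(B,1,bx[1][1]-2,bx[1][0]-110,bx[1][0]-20); fit(B,1,bx[0][1]+2,bx[1][0]-110,bx[1][0]-20)
r=big((S<70)&(V>175)&(np.indices(V.shape)[0]>380)&(np.indices(V.shape)[1]<400))[:,0]; R=lines(W(r,.018),a0,0,0); print("rail",R.min(0),R.max(0))
fit(R,0,R[:,0].min()+2,R[:,1].min()+15,R[:,1].max()-15);fit(R,0,R[:,0].max()-2,R[:,1].min()+15,R[:,1].max()-15)
E
```

```text
t: 10.75
ee_pos: [0.4682, -0.4269, 0.0295]
ee_rot: [-0.0, 0.292, 0.956, 0.0]
force: [-2.5, 2.4, -1.7]
grip_width: 0.014
grasp_force: 30.0
bay box 491.1334564720762 589.683286635414 -33.01591694779296 62.83414641704565
1 slope deg -0.86 at mid -32.20 n 124
1 slope deg -0.84 at mid 61.78 n 121
0 slope deg 0.86 at mid 492.12 n 124
0 slope deg 0.87 at mid 588.69 n 121
board (array([ 464.8668088 , -177.31311458]), array([797.9523121 , 196.90520491]))
0 slope deg 50.10 at mid 619.96 n 12
0 slope deg 0.88 at mid 468.86 n 275
1 slope deg 17.52 at mid 200.79 n 43Traceback (most recent call last):
  File "<stdin>", line 22, in <module>
  File "<stdin>", line 15, in fit
    raise TypeError("expected non-empty vector for x")
TypeError: expected non-empty vector for x
```

```bash
python3 go.py .4569,-.3939,.0315,55.13 .4035,-.3481,.0315,55.13 .3889,-.3076,.0315,55.13 .4069,-.2555,.0315,55.13
```

```text
t 10.75 pos [ 0.4682 -0.4269  0.0295] yawY 55.99 tilt [-0.03  0.02] F [-2.46  2.38 -1.73] w 0.0140 q [ 0.57  0.84  0.21  1.7  -0.27  0.63  1.9 ]
.4569,-.3939,.0315,55.13 [ 0.0557  0.0421 -0.004 ] [-0.     -0.0005  0.0095] rows 0.8
.4035,-.3481,.0315,55.13 [ 0.1954  0.0583 -0.0039] [-0.     -0.0005  0.0095] rows 2.4
.3889,-.3076,.0315,55.13 [ 0.265   0.1091 -0.0039] [-0.     -0.0005  0.0095] rows 3.4
.4069,-.2555,.0315,55.13 [ 0.2934  0.2156 -0.0039] [-0.     -0.0005  0.0095] rows 4.4
```

```bash
python3 -m handwheel '[{"xyz":[0,0,-0.002],"delta_rot":[0,0,0],"hand":0},{"xyz":[0.005,0.003,-0.004],"delta_rot":[0,0,0.002],"hand":0},{"xyz":[0.012,0.009,-0.004],"delta_rot":[0,0,0.004],"hand":0},{"xyz":[0.021,0.016,-0.004],"delta_rot":[0,0,0.006],"hand":0},{"xyz":[0.03,0.023,-0.004],"delta_rot":[0,0,0.008],"hand":0},{"xyz":[0.039,0.03,-0.004],"delta_rot":[0,0,0.0095],"hand":0},{"xyz":[0.048,0.036,-0.004],"delta_rot":[0,0,0.0095],"hand":0},{"xyz":[0.056,0.042,-0.004],"delta_rot":[0,0,0.0095],"hand":0},{"xyz":[0.064,0.043,-0.004],"delta_rot":[0,0,0.0095],"hand":0},{"xyz":[0.073,0.044,-0.004],"delta_rot":[0,0,0.0095],"hand":0},{"xyz":[0.08,0.045,-0.004],"delta_rot":[0,0,0.0095],"hand":0},{"xyz":[0.085,0.045,-0.004],"delta_rot":[0,0,0.0095],"hand":0}]'; python3 go.py .4035,-.3481,.0315,55.13 .3889,-.3076,.0315,55.13 .4069,-.2555,.0315,55.13
```

```text
t: 11.75
ee_pos: [0.4456, -0.3842, 0.0315]
ee_rot: [-0.0, 0.299, 0.954, 0.0]
force: [1.4, -0.6, -3.7]
grip_width: 0.0139
grasp_force: 30.0
t 11.75 pos [ 0.4456 -0.3842  0.0315] yawY 55.15 tilt [-0.01  0.02] F [ 1.43 -0.57 -3.66] w 0.0139 q [ 0.54  0.79  0.21  1.83 -0.28  0.55  1.89]
.4035,-.3481,.0315,55.13 [ 0.1103  0.0111 -0.    ] [ 0.0001 -0.0002  0.0003] rows 1.3
.3889,-.3076,.0315,55.13 [ 0.1806  0.0608 -0.    ] [ 0.0001 -0.0002  0.0003] rows 2.3
.4069,-.2555,.0315,55.13 [0.2106 0.1669 0.    ] [ 0.0001 -0.0002  0.0003] rows 3.2
```

Good: z is steady, with half the weight on the grip. Next is P2.

```bash
python3 -m handwheel '[{"xyz":[0.006,0.001,0],"delta_rot":[0,0,0],"hand":0},{"xyz":[0.016,0.002,0],"delta_rot":[0,0,0],"hand":0},{"xyz":[0.027,0.003,0],"delta_rot":[0,0,0],"hand":0},{"xyz":[0.038,0.004,0],"delta_rot":[0,0,0],"hand":0},{"xyz":[0.049,0.005,0],"delta_rot":[0,0,0],"hand":0},{"xyz":[0.06,0.006,0],"delta_rot":[0,0,0],"hand":0},{"xyz":[0.071,0.007,0],"delta_rot":[0,0,0],"hand":0},{"xyz":[0.082,0.008,0],"delta_rot":[0,0,0],"hand":0},{"xyz":[0.093,0.009,0],"delta_rot":[0,0,0],"hand":0},{"xyz":[0.103,0.010,0],"delta_rot":[0,0,0],"hand":0},{"xyz":[0.11,0.011,0],"delta_rot":[0,0,0],"hand":0},{"xyz":[0.113,0.013,0],"delta_rot":[0,0,0],"hand":0}]'; python3 go.py .3889,-.3076,.0315,55.13 .4069,-.2555,.0315,55.13
```

```text
t: 12.75
ee_pos: [0.4025, -0.3466, 0.0315]
ee_rot: [-0.0, 0.3, 0.954, 0.0]
force: [0.7, -0.7, -4.3]
grip_width: 0.0141
grasp_force: 30.0
t 12.75 pos [ 0.4025 -0.3466  0.0315] yawY 55.11 tilt [-0.03  0.02] F [ 0.69 -0.74 -4.27] w 0.0141 q [ 0.54  0.74  0.19  1.99 -0.29  0.44  1.9 ]
.3889,-.3076,.0315,55.13 [0.067  0.0484 0.    ] [-0.0001 -0.0004 -0.0002] rows 1.0
.4069,-.2555,.0315,55.13 [0.0971 0.1545 0.    ] [-0.0001 -0.0004 -0.0002] rows 2.2
```

```bash
python3 -m handwheel '[{"xyz":[0.006,0.003,0],"delta_rot":[0,0,0],"hand":0},{"xyz":[0.015,0.009,0],"delta_rot":[0,0,0],"hand":0},{"xyz":[0.025,0.016,0],"delta_rot":[0,0,0],"hand":0},{"xyz":[0.034,0.023,0],"delta_rot":[0,0,0],"hand":0},{"xyz":[0.043,0.030,0],"delta_rot":[0,0,0],"hand":0},{"xyz":[0.052,0.037,0],"delta_rot":[0,0,0],"hand":0},{"xyz":[0.060,0.043,0],"delta_rot":[0,0,0],"hand":0},{"xyz":[0.067,0.049,0],"delta_rot":[0,0,0],"hand":0},{"xyz":[0.071,0.057,0],"delta_rot":[0,0,0],"hand":0},{"xyz":[0.074,0.066,0],"delta_rot":[0,0,0],"hand":0},{"xyz":[0.077,0.075,0],"delta_rot":[0,0,0],"hand":0},{"xyz":[0.079,0.080,0],"delta_rot":[0,0,0],"hand":0}]'; python3 go.py .4069,-.2555,.0315,55.13
```

```text
t: 13.75
ee_pos: [0.3938, -0.2908, 0.0314]
ee_rot: [-0.0, 0.299, 0.954, 0.0]
force: [0.1, -2.5, -4.3]
grip_width: 0.014
grasp_force: 30.0
t 13.75 pos [ 0.3938 -0.2908  0.0314] yawY 55.16 tilt [-0.02  0.03] F [ 0.07 -2.53 -4.26] w 0.0140 q [ 0.46  0.7   0.17  2.1  -0.32  0.36  1.86]
.4069,-.2555,.0315,55.13 [ 0.0189  0.0729 -0.0002] [ 0.0001 -0.0003  0.0003] rows 0.9
```

```bash
python3 -m handwheel '[{"xyz":[0.001,0.004,0],"delta_rot":[0,0,0],"hand":0},{"xyz":[0.003,0.012,0],"delta_rot":[0,0,0],"hand":0},{"xyz":[0.005,0.021,0],"delta_rot":[0,0,0],"hand":0},{"xyz":[0.007,0.030,0],"delta_rot":[0,0,0],"hand":0},{"xyz":[0.010,0.039,0],"delta_rot":[0,0,0],"hand":0},{"xyz":[0.012,0.048,0],"delta_rot":[0,0,0],"hand":0},{"xyz":[0.014,0.056,0],"delta_rot":[0,0,0],"hand":0},{"xyz":[0.016,0.063,0],"delta_rot":[0,0,0],"hand":0},{"xyz":[0.018,0.069,0],"delta_rot":[0,0,0],"hand":0},{"xyz":[0.019,0.073,0],"delta_rot":[0,0,0],"hand":0},{"xyz":[0.019,0.073,0],"delta_rot":[0,0,0],"hand":0},{"xyz":[0.019,0.073,0.003],"delta_rot":[0,0,0],"hand":0}]'; python3 go.py .4069,-.2555,.0295,55.13;python3 - <<'E'
from h import *
im=viewer.get_image("top"); np.savez("top3.npz",**im); crop(im,325,175,150,140,4,"pics/t3.png")
E
```

```text
t: 14.75
ee_pos: [0.4063, -0.2554, 0.03]
ee_rot: [-0.001, 0.299, 0.954, 0.0]
force: [-1.4, -0.1, -2.2]
grip_width: 0.0138
grasp_force: 30.0
t 14.75 pos [ 0.4063 -0.2554  0.03  ] yawY 55.19 tilt [-0.06  0.08] F [-1.36 -0.15 -2.22] w 0.0138 q [ 0.38  0.7   0.18  2.13 -0.34  0.34  1.81]
.4069,-.2555,.0295,55.13 [-0.0011  0.0005  0.0009] [ 0.0003 -0.0011  0.0006] rows 0.0
```

View pics/t3.png

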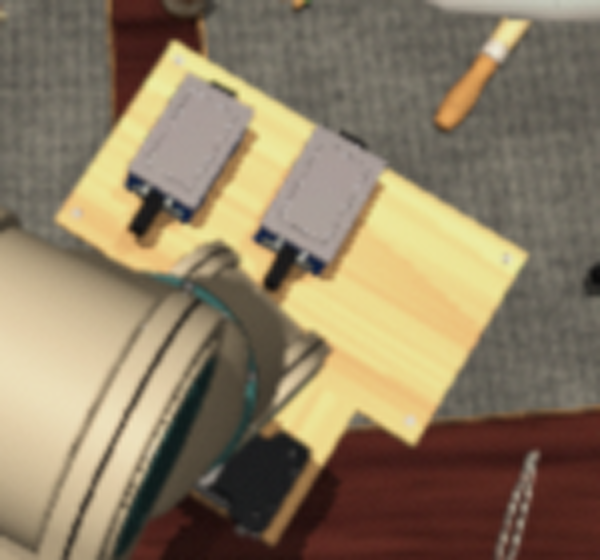

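The view shows a and b still in place at crop (190,140) and (325,195). The arm hides the bay. I lower the front, release and swing the arm aside to look before the final approach.

```bash
python3 -m handwheel '[{"xyz":[0,0,0.001],"delta_rot":[0,0,0],"hand":0},{"xyz":[0,0,0.001],"delta_rot":[0,0,0],"hand":0},{"xyz":[0,0,0.001],"delta_rot":[0,0,0],"hand":0},{"xyz":[0,0,0.001],"delta_rot":[0,0,0],"hand":0.17},{"xyz":[0,0,0.001],"delta_rot":[0,0,0],"hand":0.22},{"xyz":[0,0,0.001],"delta_rot":[0,0,0],"hand":0.4},{"xyz":[0,0,0.001],"delta_rot":[0,0,0],"hand":0.4},{"xyz":[0,0,-0.06],"delta_rot":[0,0,0],"hand":0.4},{"xyz":[0,0,-0.14],"delta_rot":[0,0,0],"hand":0.4},{"xyz":[0,0,-0.2],"delta_rot":[0,0,0],"hand":0.4},{"xyz":[0,0,-0.2],"delta_rot":[0,0,0],"hand":0.4}]'; python3 go.py .27,-.48,.13
```

```text
t: 15.72
ee_pos: [0.41, -0.2586, 0.1349]
ee_rot: [0.005, 0.3, 0.954, -0.001]
force: [0.3, 0.4, 1.3]
grip_width: 0.0376
grasp_force: 0.0
t 15.72 pos [ 0.41   -0.2586  0.1349] yawY 55.12 tilt [ 0.5  -0.29] F [0.28 0.44 1.26] w 0.0376 q [ 0.29  0.52  0.3   2.06 -0.27  0.59  1.74]
.27,-.48,.13 [-0.0233 -0.5234  0.0097] [0 0 0] rows 6.3
```

```bash
python3 -m handwheel '[{"xyz":[-0.023,-0.523,0],"delta_rot":[0,0,0],"hand":0.4},{"xyz":[-0.023,-0.523,0],"delta_rot":[0,0,0],"hand":0.4},{"xyz":[-0.023,-0.523,0],"delta_rot":[0,0,0],"hand":0.4},{"xyz":[-0.023,-0.523,0],"delta_rot":[0,0,0],"hand":0.4},{"xyz":[-0.023,-0.523,0],"delta_rot":[0,0,0],"hand":0.4},{"xyz":[-0.023,-0.523,0],"delta_rot":[0,0,0],"hand":0.4},{"xyz":[-0.023,-0.523,0],"delta_rot":[0,0,0],"hand":0.4},{"xyz":[-0.023,-0.523,0],"delta_rot":[0,0,0],"hand":0.4}]'; python3 - <<'E'
from meas import *
im=viewer.get_image("top"); np.savez("top4.npz",**im); crop(im,325,175,150,140,4,"pics/t4.png"); measure(im)
E
```

```text
t: 16.38
ee_pos: [0.2632, -0.4813, 0.1298]
ee_rot: [-0.0, 0.303, 0.953, -0.002]
force: [0.5, 0.8, 0.2]
grip_width: 0.0378
grasp_force: 0.0
lid 564 [ 634.  -291.4] [ 631.7 -290.2] [59.  98.7] -33.1 [372.4 210. ]
lid 582 [ 590.3 -387.4] [ 587.1 -385.9] [ 58.6 101.3] -32.5 [405.4 223.1]
lid 632 [ 460.4 -292.7] [ 458.5 -291.1] [59.5 99.8] -35.5 [376.3 266.9]
fin 45 [ 582.4 -257. ] [ 581.  -257.5] [14.7 33.3] -28.4 [361.8 227. ]
fin 45 [ 537.8 -353.4] [ 536.1 -352.6] [13.1 34.4] -29.5 [395.2 240.6]
fin 58 [ 409.9 -258.5] [ 409.  -257.2] [24.  32.7] -56.0 [365.4 284.6]
fin 161 [ 340.4 -489.6] [ 344.5 -488.5] [54.1 34. ] 88.3 [447.6 306.4]
```

View pics/t4.png

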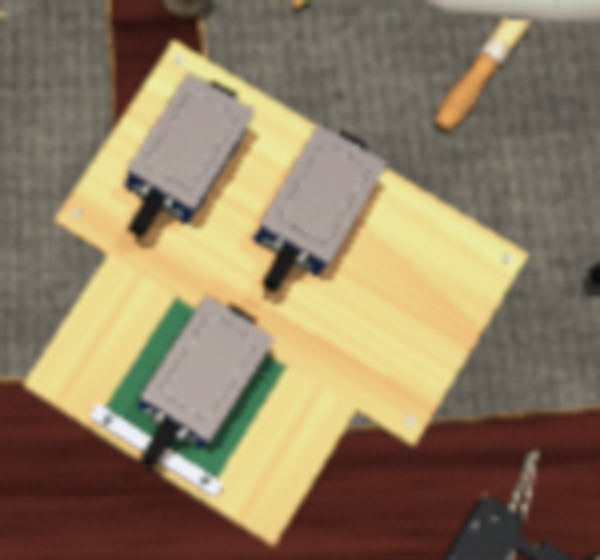

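The bin stands in the bay, with its lid at crop (205,368) and fin at (160,440). The rail at (155,450) is still a few mm ahead of its front. I fit its sides accurately.

```bash
cat > fit.py <<'E'
from h import *
import sys
def lidfit(im,cu,cv):
    k=6;u0,v0=325,175
    c=cv2.resize(im["color"][v0:v0+140,u0:u0+140],None,fx=k,fy=k,interpolation=cv2.INTER_CUBIC)
    hsv=cv2.cvtColor(c,cv2.COLOR_RGB2HSV).astype(int);H,S,V=hsv[...,0],hsv[...,1],hsv[...,2]
    m=((S<60)&(V>100)&(V<215)).astype(np.uint8); m=cv2.morphologyEx(m,cv2.MORPH_OPEN,np.ones((9,9)))
    n,l=cv2.connectedComponents(m); i=l[int((cv-v0)*k),int((cu-u0)*k)]
    ct=max(cv2.findContours((l==i).astype(np.uint8),cv2.RETR_EXTERNAL,cv2.CHAIN_APPROX_NONE)[0],key=cv2.contourArea)[:,0]
    P=ray(im,(ct+.5)/k-.5+[u0,v0],.060)[:,:2]*1000
    a=np.radians(-34.87); ex=np.array([np.cos(a),np.sin(a)]);ey=np.array([-ex[1],ex[0]]); L=np.c_[P@ex,P@ey]
    lo,hi=np.percentile(L,[.5,99.5],axis=0); r=[]
    for v in(lo[1],hi[1]):
        s=(abs(L[:,1]-v)<4)&(L[:,0]>lo[0]+15)&(L[:,0]<hi[0]-15); p=np.polyfit(L[s,0],L[s,1],1); r+=[np.degrees(np.arctan(p[0])),np.polyval(p,(lo[0]+hi[0])/2)]
    print("side yaw rel board %.2f %.2f"%(r[0],r[2]),"y mid %.2f width %.2f"%((r[1]+r[3])/2,r[3]-r[1]),"x %.1f %.1f"%(lo[0],hi[0]))
for f,u,v in[("top0",372,212),("top0",404,226),("top0",432,244),("top4",372,212),("top4",404,226),("top4",376,267)]: print(f,end=" ");lidfit(load(f+".npz"),u,v)
E
python3 fit.py; python3 go.py .4069,-.2555,.085,55.13
```

```text
top0 side yaw rel board 0.95 1.45 y mid 123.16 width 59.24 x 631.9 735.1
top0 side yaw rel board 7.20 1.65 y mid -11.67 width 349.11 x 635.9 934.9
top0 side yaw rel board 0.80 0.68 y mid -80.29 width 59.88 x 642.0 743.1
top4 side yaw rel board 0.86 1.44 y mid 123.21 width 59.14 x 632.2 735.0
top4 side yaw rel board 7.66 0.66 y mid 2.87 width 319.60 x 652.2 934.2
top4 side yaw rel board -0.42 -0.23 y mid 23.74 width 60.78 x 492.1 593.7
t 16.43 pos [ 0.2655 -0.4784  0.1296] yawY 54.93 tilt [-0.02 -0.  ] F [0.71 0.26 0.97] w 0.0374 q [ 0.84  0.6   0.26  1.89 -0.23  0.69  2.2 ]
.4069,-.2555,.085,55.13 [0.0245 0.5274 0.089 ] [-0.0002 -0.0001 -0.0022] rows 6.4
```

```bash
python3 -m handwheel '[{"xyz":[0.0245,0.527,0],"delta_rot":[0,0,-0.002],"hand":0.4},{"xyz":[0.0245,0.527,0],"delta_rot":[0,0,-0.002],"hand":0.4},{"xyz":[0.0245,0.527,0],"delta_rot":[0,0,-0.002],"hand":0.4},{"xyz":[0.0245,0.527,0],"delta_rot":[0,0,-0.002],"hand":0.4},{"xyz":[0.0245,0.527,0],"delta_rot":[0,0,-0.002],"hand":0.4},{"xyz":[0.0245,0.527,0],"delta_rot":[0,0,-0.002],"hand":0.4},{"xyz":[0.0245,0.527,0],"delta_rot":[0,0,-0.002],"hand":0.4},{"xyz":[0.0245,0.527,0],"delta_rot":[0,0,-0.002],"hand":0.4},{"xyz":[0.0245,0.527,0.05],"delta_rot":[0,0,-0.002],"hand":0.4},{"xyz":[0.0245,0.527,0.08],"delta_rot":[0,0,-0.002],"hand":0.4},{"xyz":[0.0245,0.527,0.08],"delta_rot":[0,0,-0.002],"hand":0.4},{"xyz":[0.0245,0.527,0.08],"delta_rot":[0,0,-0.002],"hand":0.4}]'; python3 go.py .4071,-.2552,.0295,55.13
```

```text
t: 17.43
ee_pos: [0.4064, -0.2536, 0.0896]
ee_rot: [-0.001, 0.298, 0.955, 0.0]
force: [0.8, 0.0, -0.4]
grip_width: 0.0378
grasp_force: 0.0
t 17.43 pos [ 0.4064 -0.2536  0.0896] yawY 55.32 tilt [-0.11  0.06] F [ 0.81  0.   -0.43] w 0.0378 q [ 0.32  0.59  0.26  2.1  -0.3   0.49  1.77]
.4071,-.2552,.0295,55.13 [-0.0032 -0.0018  0.1202] [-0.0001 -0.0014  0.0021] rows 1.4
```

```bash
python3 -m handwheel '[{"xyz":[-0.003,-0.002,0.03],"delta_rot":[0,0,0.002],"hand":0.4},{"xyz":[-0.003,-0.002,0.06],"delta_rot":[0,0,0.002],"hand":0.4},{"xyz":[-0.003,-0.002,0.09],"delta_rot":[0,0,0.002],"hand":0.4},{"xyz":[-0.003,-0.002,0.12],"delta_rot":[0,0,0.002],"hand":0.4},{"xyz":[-0.003,-0.002,0.12],"delta_rot":[0,0,0.002],"hand":0.4},{"xyz":[-0.003,-0.002,0.12],"delta_rot":[0,0,0.002],"hand":0.3},{"xyz":[-0.003,-0.002,0.12],"delta_rot":[0,0,0.002],"hand":0.25},{"xyz":[-0.003,-0.002,0.12],"delta_rot":[0,0,0.002],"hand":0.25}]'; python3 go.py .4071,-.2552,.0295,55.13
```

```text
t: 18.1
ee_pos: [0.4087, -0.2563, 0.0311]
ee_rot: [0.001, 0.3, 0.954, -0.0]
force: [-0.1, -0.4, 0.3]
grip_width: 0.0242
grasp_force: 0.0
t 18.10 pos [ 0.4087 -0.2563  0.0311] yawY 55.13 tilt [ 0.1  -0.06] F [-0.09 -0.38  0.31] w 0.0242 q [ 0.38  0.7   0.18  2.12 -0.35  0.35  1.81]
.4071,-.2552,.0295,55.13 [0.0039 0.0001 0.0032] [0.0001 0.0013 0.    ] rows 0.1
```

```bash
python3 -m handwheel '[{"xyz":[0.002,0,0.0025],"delta_rot":[0,0,0],"hand":0.19},{"xyz":[0.002,0,0.0025],"delta_rot":[0,0,0],"hand":0.19},{"xyz":[0.002,0,0.0025],"delta_rot":[0,0,0],"hand":0.16},{"xyz":[0.002,0,0.0025],"delta_rot":[0,0,0],"hand":0.13},{"xyz":[0.002,0,0.0025],"delta_rot":[0,0,0],"hand":0.1},{"xyz":[0.002,0,0.0025],"delta_rot":[0,0,0],"hand":0},{"xyz":[0.002,0,0.0025],"delta_rot":[0,0,0],"hand":0},{"xyz":[0.002,0,0.0025],"delta_rot":[0,0,0],"hand":0}]'; python3 go.py .4071,-.2552,.0295,55.13
```

```text
t: 18.77
ee_pos: [0.4071, -0.2555, 0.029]
ee_rot: [0.0, 0.3, 0.954, -0.0]
force: [-1.7, -0.4, 5.4]
grip_width: 0.0136
grasp_force: 30.0
t 18.77 pos [ 0.4071 -0.2555  0.029 ] yawY 55.11 tilt [ 0.01 -0.02] F [-1.68 -0.44  5.41] w 0.0136 q [ 0.38  0.7   0.18  2.13 -0.35  0.34  1.82]
.4071,-.2552,.0295,55.13 [ 0.0003  0.0005 -0.0011] [-0.0001  0.0002 -0.0002] rows 0.0
```

```bash
python3 -m handwheel '[{"xyz":[0,0,-0.0015],"delta_rot":[0,0,0],"hand":0},{"xyz":[0.001,0,-0.0015],"delta_rot":[0,0,0],"hand":0},{"xyz":[0.003,0,-0.0015],"delta_rot":[0,0,0],"hand":0},{"xyz":[0.005,0,-0.0015],"delta_rot":[0,0,0],"hand":0},{"xyz":[0.007,0,-0.0015],"delta_rot":[0,0,0],"hand":0},{"xyz":[0.009,0,-0.0015],"delta_rot":[0,0,0],"hand":0},{"xyz":[0.01,0,-0.0015],"delta_rot":[0,0,0],"hand":0},{"xyz":[0.01,0,-0.0015],"delta_rot":[0,0,0],"hand":0}]'; for i in 1 2; do python3 -m handwheel '[{"xyz":[0.001,0,0],"delta_rot":[0,0,0],"hand":0},{"xyz":[0.002,0,0],"delta_rot":[0,0,0],"hand":0},{"xyz":[0.002,0,0],"delta_rot":[0,0,0],"hand":0}]' | grep -E "pos|^force"; done
```

```text
t: 19.43
ee_pos: [0.403, -0.252, 0.0294]
ee_rot: [-0.0, 0.299, 0.954, 0.0]
force: [0.9, -1.6, -3.6]
grip_width: 0.0137
grasp_force: 30.0
ee_pos: [0.4023, -0.2516, 0.0295]
force: [1.4, -0.5, -4.9]
ee_pos: [0.4013, -0.2511, 0.0295]
force: [2.4, -0.4, -4.3]
```

```bash
for i in 1 2 3 4; do python3 -m handwheel '[{"xyz":[0.001,0,0.0001],"delta_rot":[0,0,0],"hand":0},{"xyz":[0.002,0,0.0001],"delta_rot":[0,0,0],"hand":0},{"xyz":[0.002,0,0.0001],"delta_rot":[0,0,0],"hand":0}]' | grep -E "pos|^force"; done
```

```text
ee_pos: [0.4005, -0.2506, 0.0294]
force: [0.8, -1.9, -4.7]
ee_pos: [0.3996, -0.25, 0.0294]
force: [1.4, -0.8, -3.6]
ee_pos: [0.3988, -0.2494, 0.0293]
force: [1.3, -1.1, -4.0]
ee_pos: [0.398, -0.2489, 0.0292]
force: [1.2, -0.8, -3.5]
```

```bash
for i in 1 2 3 ; do python3 -m handwheel '[{"xyz":[0.001,0,0.0001],"delta_rot":[0,0,0],"hand":0},{"xyz":[0.001,0,0.0001],"delta_rot":[0,0,0],"hand":0},{"xyz":[0.001,0,0.0001],"delta_rot":[0,0,0],"hand":0}]' | grep -E "pos|^force"; done
```

```text
ee_pos: [0.3977, -0.2486, 0.0292]
force: [1.2, -0.6, -4.3]
ee_pos: [0.3973, -0.2483, 0.0291]
force: [1.0, -1.1, -3.5]
ee_pos: [0.3969, -0.248, 0.0291]
force: [1.3, -0.9, -4.3]
```

```bash
for i in 1 2 3 4; do python3 -m handwheel '[{"xyz":[0.001,0,0],"delta_rot":[0,0,0],"hand":0},{"xyz":[0.001,0,0],"delta_rot":[0,0,0],"hand":0},{"xyz":[0.001,0,0],"delta_rot":[0,0,0],"hand":0}]' | grep -E "pos|^force"; done
```

```text
ee_pos: [0.3964, -0.2478, 0.0291]
force: [2.3, -1.8, -3.8]
ee_pos: [0.396, -0.2475, 0.0291]
force: [1.4, -2.2, -5.0]
ee_pos: [0.3957, -0.2472, 0.0291]
force: [1.5, -1.6, -3.9]
ee_pos: [0.3957, -0.2472, 0.0291]
force: [2.9, -1.7, -4.8]
```

```bash
for i in 1 2; do python3 -m handwheel '[{"xyz":[0.001,0,0],"delta_rot":[0,0,0],"hand":0},{"xyz":[0.001,0,0],"delta_rot":[0,0,0],"hand":0},{"xyz":[0.001,0,0],"delta_rot":[0,0,0],"hand":0}]' | grep -E "pos|^force"; done; python3 go.py
```

```text
ee_pos: [0.3956, -0.2472, 0.0291]
force: [4.2, -2.5, -7.7]
ee_pos: [0.3955, -0.2472, 0.0292]
force: [5.2, -4.1, -7.6]
t 23.18 pos [ 0.3955 -0.2472  0.0292] yawY 55.15 tilt [ 0.1  -0.09] F [ 5.24 -4.12 -7.64] w 0.0138 q [ 0.38  0.69  0.17  2.16 -0.36  0.31  1.82]
```

Contact is confirmed. I ease the push, lower the front fully and check.

```bash
python3 -m handwheel '[{"xyz":[-0.0008,0,0],"delta_rot":[0,0,0],"hand":0},{"xyz":[-0.0008,0,0.0006],"delta_rot":[0,0,0],"hand":0},{"xyz":[-0.0008,0,0.001],"delta_rot":[0,0,0],"hand":0},{"xyz":[-0.0008,0,0.001],"delta_rot":[0,0,0],"hand":0}]'|grep -E "pos|^force"; python3 -m handwheel '[{"xyz":[0,0,0.0005],"delta_rot":[0,0,0],"hand":0},{"xyz":[0,0,0.0005],"delta_rot":[0,0,0],"hand":0},{"xyz":[0,0,0.0005],"delta_rot":[0,0,0],"hand":0}]'|grep -E "pos|^force"
```

```text
ee_pos: [0.3956, -0.2472, 0.029]
force: [4.6, -2.9, -1.1]
ee_pos: [0.3956, -0.2472, 0.0289]
force: [3.7, -2.7, 5.4]
```

```bash
python3 -m handwheel '[{"xyz":[-0.0005,0,-0.0004],"delta_rot":[0,0,0],"hand":0},{"xyz":[-0.0005,0,-0.0004],"delta_rot":[0,0,0],"hand":0},{"xyz":[-0.0005,0,-0.0004],"delta_rot":[0,0,0],"hand":0}]'|grep -E "pos|^force"; python3 -m handwheel '[{"xyz":[0,0,0],"delta_rot":[0,0,0],"hand":0.17},{"xyz":[0,0,0],"delta_rot":[0,0,0],"hand":0.22},{"xyz":[0,0,0],"delta_rot":[0,0,0],"hand":0.4},{"xyz":[0,0,0],"delta_rot":[0,0,0],"hand":0.4},{"xyz":[0,0,0],"delta_rot":[0,0,0],"hand":0.4},{"xyz":[0,0,-0.06],"delta_rot":[0,0,0],"hand":0.4},{"xyz":[0,0,-0.14],"delta_rot":[0,0,0],"hand":0.4},{"xyz":[0,0,-0.2],"delta_rot":[0,0,0],"hand":0.4},{"xyz":[0,0,-0.2],"delta_rot":[0,0,0],"hand":0.4}]'; python3 go.py .27,-.48,.13
```

```text
ee_pos: [0.3955, -0.2472, 0.0289]
force: [3.4, -2.8, 5.8]
t: 24.77
ee_pos: [0.3972, -0.2483, 0.1329]
ee_rot: [0.004, 0.3, 0.954, -0.001]
force: [0.1, -0.0, 0.4]
grip_width: 0.0381
grasp_force: 0.0
t 24.77 pos [ 0.3972 -0.2483  0.1329] yawY 55.12 tilt [ 0.38 -0.2 ] F [ 0.06 -0.03  0.36] w 0.0381 q [ 0.28  0.5   0.31  2.1  -0.28  0.57  1.75]
.27,-.48,.13 [-0.0562 -0.5255  0.0058] [0 0 0] rows 6.3
```

```bash
python3 -m handwheel '[{"xyz":[-0.056,-0.526,0],"delta_rot":[0,0,0],"hand":0.4},{"xyz":[-0.056,-0.526,0],"delta_rot":[0,0,0],"hand":0.4},{"xyz":[-0.056,-0.526,0],"delta_rot":[0,0,0],"hand":0.4},{"xyz":[-0.056,-0.526,0],"delta_rot":[0,0,0],"hand":0.4},{"xyz":[-0.056,-0.526,0],"delta_rot":[0,0,0],"hand":0.4},{"xyz":[-0.056,-0.526,0],"delta_rot":[0,0,0],"hand":0.4},{"xyz":[-0.056,-0.526,0],"delta_rot":[0,0,0],"hand":0.4},{"xyz":[-0.056,-0.526,0],"delta_rot":[0,0,0],"hand":0.4}]'|grep pos; python3 - <<'E'
from meas import *
im=viewer.get_image("top"); np.savez("top5.npz",**im); crop(im,335,225,90,90,6,"pics/t5.png"); measure(im)
import fit
print("NOW"); fit.lidfit(im,373,271)
E
```

```text
ee_pos: [0.2635, -0.4824, 0.128]
lid 568 [ 634.  -291.2] [ 631.9 -289.9] [59.2 99. ] -33.9 [372.4 210. ]
lid 586 [ 590.3 -387.5] [ 587.1 -385.9] [ 58.6 101.3] -32.5 [405.4 223.1]
lid 642 [ 449.9 -284.2] [ 447.4 -282. ] [ 59.6 100.3] -35.5 [373.6 270.6]
fin 45 [ 582.4 -257. ] [ 581.  -257.5] [14.7 33.3] -28.4 [361.8 227. ]
fin 44 [ 537.8 -353.6] [ 536.1 -352.6] [13.1 34.4] -29.5 [395.2 240.6]
fin 51 [ 397.2 -247.8] [ 397.6 -248. ] [12.7 33.9] -36.2 [361.9 289.1]
fin 162 [ 340.2 -490.3] [ 344.5 -488.6] [54.3 34. ] 88.3 [447.9 306.5]
top0 side yaw rel board 0.95 1.45 y mid 123.16 width 59.24 x 631.9 735.1
top0 side yaw rel board 7.20 1.65 y mid -11.67 width 349.11 x 635.9 934.9
top0 side yaw rel board 0.80 0.68 y mid -80.29 width 59.88 x 642.0 743.1
top4 side yaw rel board 0.86 1.44 y mid 123.21 width 59.14 x 632.2 735.0
top4 side yaw rel board 7.66 0.66 y mid 2.87 width 319.60 x 652.2 934.2
top4 side yaw rel board -0.42 -0.23 y mid 23.74 width 60.78 x 492.1 593.7
NOW
side yaw rel board -0.55 0.34 y mid 24.65 width 60.58 x 468.8 579.4
```

View pics/t5.png

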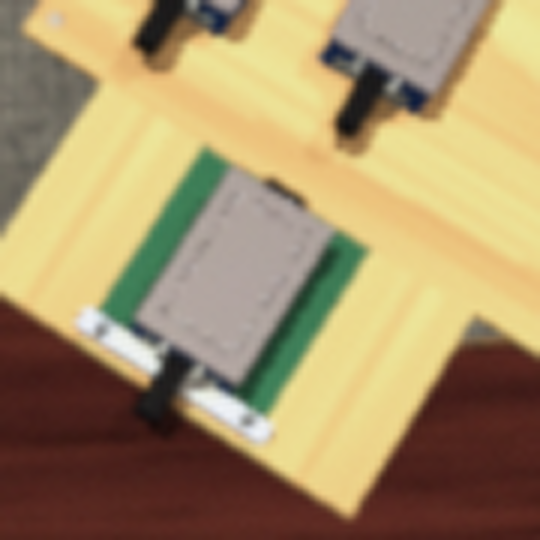

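The view shows bin c's front against the rail at crop (180,365), about 1 mm off centre and square within the fit noise. Bins a and b are unmoved within about 1 mm, and the robot is clear of everything.

```bash
python3 -c "
from cell import order
print(order.sign_off())"
```

```text
the job is handed in; nothing more can be done
None
```

The right bin (c) was the full one: it now stands in the green bay with its front against the stop rail, about 1 mm off centre and square as far as the camera shows. The two light bins stayed where they were to within about 1 mm (left bin not weighed), and the job is handed in.

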